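# Snap the craft knife into the free tool clips

### The arm

A 6-joint arm with a two-finger parallel gripper is mounted at the origin on the work surface. World frame = base frame: x ahead of the robot, y to its left, z up, the work surface at z = 0. Lengths are in m, angles in rad, forces in N, time in s.
With the tool pointing down it reaches from about 0.25 to 0.725 m from the base axis. Payload 4 kg.
Tool frame: the origin (TCP) lies at the very end of the fingers, on their centre line; the grasp point (between the pads) lies 19 mm behind it; x points along the fingers, z is the direction in which the jaws open and shut, and the axes are right-handed (so a half turn about x gives the same grasp; the last joint's range is limited). The gripper opens to 85 mm and grips with 20 to 120 N. Pads are 22 mm wide; open, the fingers measure 114 mm over their backs; the gripper's body (76 mm by 85 mm) begins 54 mm behind the grasp point. The pads swing forward as they close: fully open they stand 13 mm farther back than shut.
Start: joints at [1.208, 0.241, 0.005, 1.335, 0, 1.571], TCP at [0.177, 0.467, 0.231] pointing down, gripper open.
Joint ranges: [-2.72, 2.72], [-1.05, 1.87], [-1.09, 1.28], [-1.99, 2.15], [-1.42, 1.44], [-3.14, 3.14]. Speed limits (rad/s): [2.79, 2.79, 3.14, 3.14, 3.14, 3.14].

### API

Orientations are given as a unit quaternion [x, y, z, w].
In Python, from workcell import bot gives the robot as it stands.
- The arm moves only by the tool step_arm, never from a script. Its argument "series" is a list of rows, each an object of numbers: "x", "y", "z": the shift along the world's x, y, z in cm; "twist": the turn about the world's z in degrees; "jaw": the finger opening in cm, from 0 to 8.54. In form: [{"x": .., "y": .., "z": .., "twist": .., "jaw": ..}, ...]. A call has 1 to 10 rows; each row is the pose to reach, as a shift and turn from the pose measured when the call began; what a row does not reach only later rows make up. A row lasts 1/12 s, in which the tool goes at most 41.7 mm and 7.16 degrees, less where a joint would pass 70% of its speed; a pose out of reach is approached as far as the arm can. A call with a gripper value outside its range is refused whole. The fingers move at their own pace and stop on an object; the grip force is fixed at half the most. Time passes only in rows, so rows that repeat a pose let the fingers close. It gives the time, the measured TCP pose, the force and the opening at its end, in the units of the state.
- bot.get_obs(): the state, without advancing time (a new reading comes with each control period).
- bot.camera(name): name is "side" or "top" or "wrist"; returns (picture, depth): 480x640x3 uint8, red, green, blue; 480x640 float32, m along the optical axis (not along the pixel's ray), 0 where there is no reading.
- bot.camera_info(name): a dict with "camera_matrix" (3x3 intrinsics, pixels), "D" ([k1, k2, p1, p2, k3] as OpenCV has them; the pictures are not rectified), "R" (3x3) and "t" (3): a world point X has camera coordinates R X + t; the wrist camera has in their place "mount" (4x4, takes a point from camera to tool coordinates, whose origin is the TCP and whose axes are the tool frame's). Camera axes: x right, y down, z forward; pixel columns grow to the right and rows downward; lengths in m; the calibration is good to about 2 mm. A picture is of the moment at which its call begins: read the wrist's pose just before it. camera_info takes no time and is no camera call.
- bot.job_done(): hands the job in, once; it reports no verdict.
The state is a dict: "clock": time; "joint_pos": joint angles; "joint_vel": joint speeds; "tau": joint torques, N m; "eef_pos": TCP position; "tool_rot": TCP orientation; "ft_force": force on the tool from outside, world axes, zero at the start; "ft_torque": the same for the moment, N m; "grip_width": finger opening in m.
Only numpy, scipy, OpenCV 4.12 (cv2) and the standard library are available. Lean on these libraries where they do the work, as an engineer would, in place of code of your own. Each camera call takes 0.05 s, during which the arm holds its last target.

### The job

Put the loose craft knife away: lift it from the paper, lay it level over the one empty pair of spring clips in the tool rack, the middle of its handle midway between the two clips, and press it down sideways until it snaps fully home in both. Then let go; leave the two tools already in the rack in their clips.

Things in the scene. Friction and masses are not known exactly. Their poses are not given: they have to be found in the camera images.
- knife: Craft knife, plain aluminium, lying on the papered bench (z = 0). Round handle 14 mm thick, 110 mm long (x -55 to +55 mm), between two hexagonal collars, 18 mm across flats and 10 mm long, that stop rolling and hold the axis 9 mm above the bench. Thin blade to x = +98 mm. Origin: middle of the handle, on its axis; +x to the blade. 30 to 65 g. Not the flat white plastic folder lying beside it.
- clips_free: The empty one of 3 places, 80 mm apart in y, in a fixed rack (board 12 mm thick). Origin: middle of the knife's handle when home, 40 mm above the bench; x along handle, either way fits. Sprung clips at x = -32 and +32 mm, 10 mm long: mouth 32 mm wide at 20 mm above the origin, throat 12 mm at 6 mm, snaps open at a push of 3 to 6 N, more if off centre. Laid on top, it sits 10 mm high; home, it lies on rigid feet.
- scriber: Brass scriber, snapped home in one of the two other pairs of clips; its handle is a 14 mm round bar 110 mm long with an 18 mm hexagonal collar at each end; steel point to x = +101 mm. Origin: the middle of the handle, on its axis; +x along the handle to the point.
- burnisher: Ball burnisher with a dark wooden handle, snapped home in the last pair of clips; its handle is a 14 mm round bar 110 mm long with an 18 mm hexagonal collar at each end; small steel ball tip to x = +98 mm. Origin: the middle of the handle, on its axis; +x along the handle to the ball.
There are look-alikes about, which are no part of the job. Several things look just like the knife: the one meant starts farthest from the robot's base.

How it is judged:
On the way:
1. the fingers hold or press the knife in the mouth of the empty clips (it is not dropped in from above) (x of knife in the frame of clips_free between -0.02 and 0.02 m and y of knife in the frame of clips_free between -0.012 and 0.012 m and z of knife in the frame of clips_free between -0.005 and 0.016 m and contact force between the fingers and knife above 0.3 N), for 0.05 s.
At the end, for the whole second after the job is handed in: The knife's handle is snapped home in both empty clips and at rest: its middle within 18 mm along, 5 mm across and 4 mm in height of the clips' origin, its axis within 0.1 rad of theirs (either way round) (x of knife in the frame of clips_free between -0.018 and 0.018 m and y of knife in the frame of clips_free between -0.005 and 0.005 m and z of knife in the frame of clips_free between -0.004 and 0.004 m and angle between the x axis of knife and the x axis of clips_free, either way round below 0.1 rad and linear speed of knife below 0.02 m/s); the robot touches nothing.
It fails at once if a tool already in the rack is moved by more than 15 mm (distance of any of scriber, burnisher from where it was at the start of the episode above 0.015 m).
It also fails if it takes over 38 s, if anything falls off the work surface, if the arm or the gripper's body presses on something with over 40 N, if the wrist force passes 120 N, or if a joint passes its speed limit or range.

## Working session

There is one attempt and no reset: what is moved stays moved. The work goes in short steps, Python scripts to look and compute and a tool call to move; the robot and the scene stay as the last step left them, time stands still between calls to the robot, and variables do not carry over. Pictures are saved under pics/ and viewed, and the job is handed in when it is done.

Besides the shell and the picture viewer there is one more tool, called as a command line: name --argument value ..., lists and objects as JSON in quotes. step_arm: Moves the arm, as the interface text tells. Its arguments: {"type":"object","properties":{"series":{"type":"array","items":{"type":"object","properties":{"x":{"type":"number"},"y":{"type":"number"},"z":{"type":"number"},"twist":{"type":"number"},"jaw":{"type":"number"}}}}},"required":["series"]}

```bash
ls; mkdir -p pics; cat > h.py <<'E'
import numpy as np, cv2, json
from workcell import bot
def save(n):
    p,d=bot.camera(n[0]); np.savez('pics/%s.npz'%n[1],p=p,d=d); cv2.imwrite('pics/%s.png'%n[1],p[:,:,::-1]); return p,d
E
python3 - <<'E'
from h import *
o=bot.get_obs(); print({k:np.round(v,4).tolist() for k,v in o.items()})
for n in ['side','top']:
    save((n,n+'0')); i=bot.camera_info(n); print(n,{k:np.round(v,4).tolist() for k,v in i.items()})
i=bot.camera_info('wrist'); print({k:np.round(v,4).tolist() for k,v in i.items()})
E
```

```text
pics
{'clock': 0.0, 'joint_pos': [1.208, 0.2414, 0.0037, 1.3352, 0.0, 1.5708], 'joint_vel': [-0.0007, 0.001, 0.0009, -0.0, 0.0005, -0.0006], 'tau': [0.0014, -37.2314, 25.241, 0.0168, 0.0001, 0.0], 'eef_pos': [0.1772, 0.4669, 0.2304], 'tool_rot': [-0.402, 0.5826, 0.4012, 0.5814], 'ft_force': [0.0252, -0.1737, -0.772], 'ft_torque': [-0.0329, -0.0101, -0.0016], 'grip_width': 0.0853}
side {'camera_matrix': [[544.5335, 0.0, 324.0498], [0.0, 544.5335, 230.5803], [0.0, 0.0, 1.0]], 'D': [-0.034, 0.0, 0.0, 0.0, 0.0], 'R': [[0.8311, -0.5561, 0.0083], [-0.4117, -0.6252, -0.6631], [0.3739, 0.5477, -0.7485]], 't': [-0.3856, 0.209, 0.8699]}
top {'camera_matrix': [[450.4528, 0.0, 310.5542], [0.0, 450.4528, 239.8848], [0.0, 0.0, 1.0]], 'D': [-0.0681, 0.0, 0.0, 0.0, 0.0], 'R': [[-0.0289, -0.9995, -0.014], [-0.9985, 0.0295, -0.0459], [0.0463, 0.0126, -0.9988]], 't': [0.0064, 0.4507, 0.8346]}
{'camera_matrix': [[330.4872, 0.0, 315.2839], [0.0, 330.4872, 236.5639], [0.0, 0.0, 1.0]], 'D': [0.0195, 0.0, 0.0, 0.0, 0.0], 'mount': [[0.0011, -0.2726, 0.9621, -0.1441], [0.0006, -0.9621, -0.2726, 0.0704], [1.0, 0.0009, -0.0009, -0.0009], [0.0, 0.0, 0.0, 1.0]]}
```

View pics/top0.png

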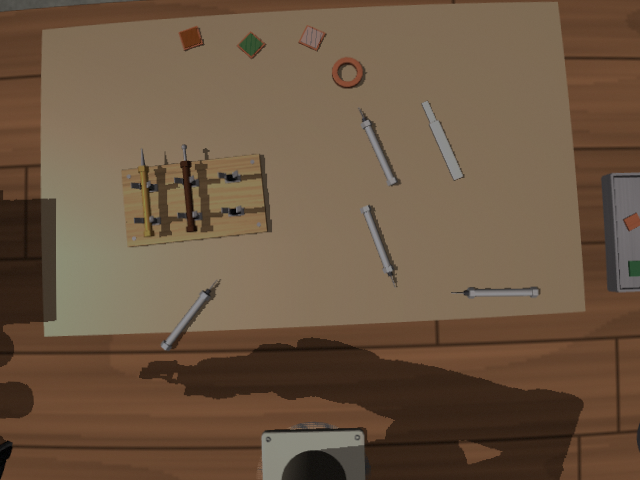

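View pics/side0.png

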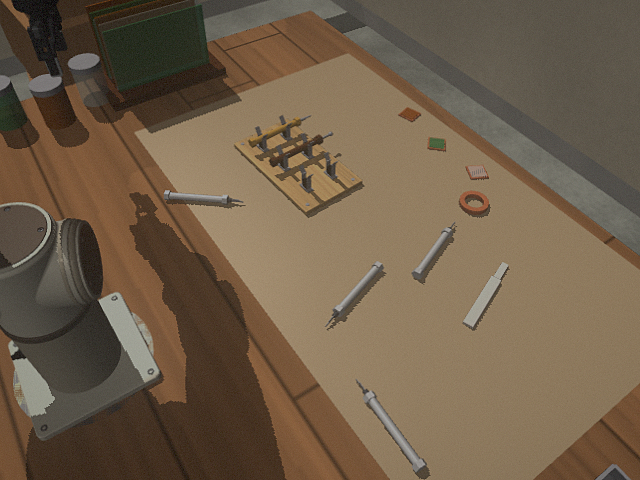

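```bash
python3 - <<'E'
from h import *
p=cv2.imread('pics/top0.png')
a=cv2.resize(p[95:195,340:475],None,fx=4,fy=4,interpolation=cv2.INTER_CUBIC)
b=cv2.resize(p[140:255,115:275],None,fx=4.6,fy=4.6,interpolation=cv2.INTER_CUBIC)
cv2.imwrite('pics/ca.png',a);cv2.imwrite('pics/cb.png',b)
s=cv2.imread('pics/side0.png')
cv2.imwrite('pics/cs.png',cv2.resize(s[105:220,225:375],None,fx=5,fy=5,interpolation=cv2.INTER_CUBIC))
E
```

```text
(no output)
```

View pics/ca.png

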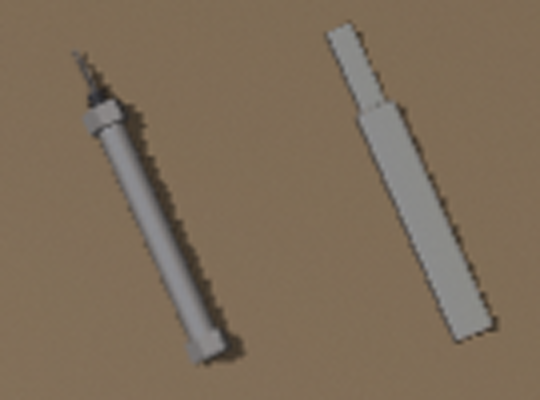

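View pics/cb.png

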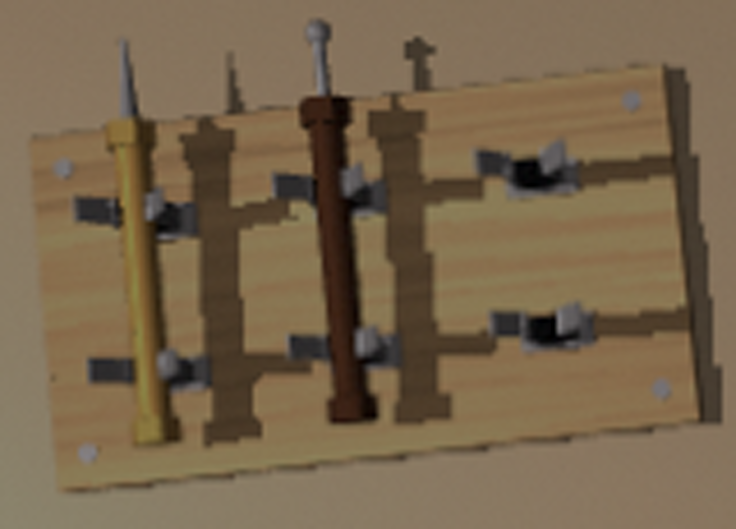

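View pics/cs.png

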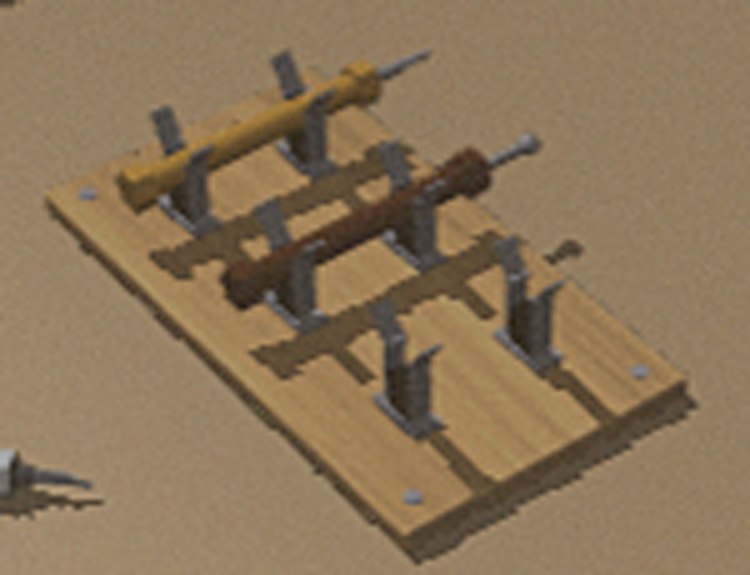

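```bash
cat >> h.py <<'E'
def ray(n,pts,z):
    i=bot.camera_info(n); K=np.array(i['camera_matrix']);D=np.array(i['D']);R=np.array(i['R']);t=np.array(i['t'])
    q=cv2.undistortPoints(np.array(pts,float).reshape(-1,1,2),K,D).reshape(-1,2)
    d=np.c_[q,np.ones(len(q))]@R; c=-R.T@t
    return c+d*((z-c[2])/d[:,2])[:,None]
E
python3 - <<'E'
from h import *
p=cv2.imread('pics/top0.png'); hsv=cv2.cvtColor(p,cv2.COLOR_BGR2HSV)
m=((hsv[...,1]<60)&(hsv[...,2]>75)).astype(np.uint8); 
sub=np.zeros_like(m); sub[95:195,350:410]=m[95:195,350:410]
n,l,st,c=cv2.connectedComponentsWithStats(sub); 
for i in range(1,n):
    if st[i,4]>20: print(st[i])
k=1+np.argmax(st[1:,4]); ys,xs=np.nonzero(l==k); P=ray('top',np.c_[xs,ys],.012)[:,:2]
vx,vy,x0,y0=cv2.fitLine(P.astype(np.float32),cv2.DIST_L2,0,.01,.01).ravel(); s=(P-[x0,y0])@[vx,vy]; 
w=(P-[x0,y0])@[-vy,vx]; print('knife dir',vx,vy,np.degrees(np.arctan2(vy,vx)),'len',s.min(),s.max(),'w',np.percentile(w,[2,98]),'mean',x0,y0)
print('collars',ray('top',[[340+103/4-.4,95+118/4-.4],[340+207/4-.4,95+347/4-.4]],.012))
print('collars side',ray('side',[[449.5,231],[419,273.5]],.012))
cr=lambda L:[[115+a/4.6-.4,140+b/4.6-.4] for a,b in L]
print('scr',ray('top',cr([(130,133),(157,428)]),.042)); print('burn',ray('top',cr([(325,110),(352,407)]),.042))
print('mouth',ray('top',cr([(477,162),(566,155),(490,325),(581,318)]),.06))
print('board',ray('top',cr([(32,135),(665,66),(700,422),(62,490)]),.012)); print('screws',ray('top',cr([(64,168),(631,101),(660,390),(87,453)]),.013))
sr=lambda L:[[225+a/5-.4,105+b/5-.4] for a,b in L]
print('Sscr',ray('side',sr([(368,82),(138,188)]),.042)); print('Sburn',ray('side',sr([(473,171),(239,283)]),.042))
print('Smouth',ray('side',sr([(509,243),(554,288),(385,308),(430,352)]),.06))
print('Sscrews',ray('side',sr([(88,194),(413,496),(640,372)]),.013))
E
```

```text
[360 119  37  67 519]
knife dir 0.9302594 0.3669025 21.524712 len -0.06599625289075949 0.06653588159169772 w [-0.00728166  0.00810307] mean 0.6127507 -0.13956316
collars [[ 0.66787469 -0.11734167  0.012     ]
 [ 0.55649587 -0.16222948  0.012     ]]
collars side [[ 0.67226858 -0.12235536  0.012     ]
 [ 0.55654952 -0.16818278  0.012     ]]
scr [[0.59046518 0.29911573 0.042     ]
 [0.47123384 0.28891514 0.042     ]]
burn [[0.59666574 0.21932829 0.042     ]
 [0.47716918 0.20992691 0.042     ]]
mouth [[0.56980378 0.15436249 0.06      ]
 [0.57132338 0.11946788 0.06      ]
 [0.50588101 0.15033758 0.06      ]
 [0.50746278 0.11484889 0.06      ]]
board [[0.59794136 0.35288748 0.012     ]
 [0.61670926 0.08602486 0.012     ]
 [0.46906727 0.0749384  0.012     ]
 [0.44896725 0.34081623 0.012     ]]
screws [[0.58322504 0.3386961  0.013     ]
 [0.6023367  0.10025424 0.013     ]
 [0.48257853 0.09088334 0.013     ]
 [0.46392015 0.32960261 0.013     ]]
Sscr [[0.59064395 0.29430406 0.042     ]
 [0.46852696 0.285485   0.042     ]]
Sburn [[0.59541809 0.21599909 0.042     ]
 [0.47382552 0.20821934 0.042     ]]
Smouth [[0.56978967 0.15035004 0.06      ]
 [0.56946114 0.11722451 0.06      ]
 [0.5057979  0.14450935 0.06      ]
 [0.50681734 0.11275605 0.06      ]]
Sscrews [[0.46284039 0.32671792 0.013     ]
 [0.48250977 0.08851274 0.013     ]
 [0.60085679 0.09742233 0.013     ]]
```

```bash
python3 - <<'E'
from h import *
from scipy.spatial.transform import Rotation as T
R=T.from_quat(bot.get_obs()['tool_rot']).as_matrix(); print(R.round(3))
print('jaw yaw',np.degrees(np.arctan2(R[1,2],R[0,2])))
E
```

```text
[[-0.001 -0.935  0.355]
 [-0.002  0.355  0.935]
 [-1.    -0.    -0.002]]
jaw yaw 69.21189415347334
```

step_arm --series '[{"x":43.6,"y":-60.8,"z":-8,"twist":42.3},{"x":43.6,"y":-60.8,"z":-8,"twist":42.3},{"x":43.6,"y":-60.8,"z":-8,"twist":42.3},{"x":43.6,"y":-60.8,"z":-8,"twist":42.3},{"x":43.6,"y":-60.8,"z":-8,"twist":42.3},{"x":43.6,"y":-60.8,"z":-8,"twist":42.3},{"x":43.6,"y":-60.8,"z":-8,"twist":42.3},{"x":43.6,"y":-60.8,"z":-8,"twist":42.3},{"x":43.6,"y":-60.8,"z":-8,"twist":42.3},{"x":43.6,"y":-60.8,"z":-8,"twist":42.3}]'

```text
$.series[0]: bad value
```

step_arm --series '[{"x":43.6,"y":-60.8,"z":-8,"twist":42.3,"jaw":8.5},{"x":43.6,"y":-60.8,"z":-8,"twist":42.3,"jaw":8.5},{"x":43.6,"y":-60.8,"z":-8,"twist":42.3,"jaw":8.5},{"x":43.6,"y":-60.8,"z":-8,"twist":42.3,"jaw":8.5},{"x":43.6,"y":-60.8,"z":-8,"twist":42.3,"jaw":8.5},{"x":43.6,"y":-60.8,"z":-8,"twist":42.3,"jaw":8.5},{"x":43.6,"y":-60.8,"z":-8,"twist":42.3,"jaw":8.5},{"x":43.6,"y":-60.8,"z":-8,"twist":42.3,"jaw":8.5},{"x":43.6,"y":-60.8,"z":-8,"twist":42.3,"jaw":8.5},{"x":43.6,"y":-60.8,"z":-8,"twist":42.3,"jaw":8.5}]'

```text
clock: 0.93
eef_pos: [0.4017, 0.1545, 0.1897]
tool_rot: [0.585, -0.398, -0.584, -0.397]
ft_force: [1.0, 0.3, 0.6]
grip_width: 0.0853
```

step_arm --series '[{"x":21.1,"y":-29.5,"z":-4,"twist":0,"jaw":8.5},{"x":21.1,"y":-29.5,"z":-4,"twist":0,"jaw":8.5},{"x":21.1,"y":-29.5,"z":-4,"twist":0,"jaw":8.5},{"x":21.1,"y":-29.5,"z":-4,"twist":0,"jaw":8.5},{"x":21.1,"y":-29.5,"z":-4,"twist":0,"jaw":8.5},{"x":21.1,"y":-29.5,"z":-4,"twist":0,"jaw":8.5},{"x":21.1,"y":-29.5,"z":-4,"twist":0,"jaw":8.5},{"x":21.1,"y":-29.5,"z":-4,"twist":0,"jaw":8.5},{"x":21.1,"y":-29.5,"z":-4,"twist":0,"jaw":8.5},{"x":21.1,"y":-29.5,"z":-4,"twist":0,"jaw":8.5}]'

```text
clock: 1.77
eef_pos: [0.6146, -0.146, 0.1467]
tool_rot: [0.584, -0.401, -0.583, -0.398]
ft_force: [-0.6, 0.5, 0.1]
grip_width: 0.0852
```

```bash
cat >> h.py <<'E'
from scipy.spatial.transform import Rotation as T
def wpose(o):
    M=np.eye(4);M[:3,:3]=T.from_quat(o['tool_rot']).as_matrix();M[:3,3]=o['eef_pos']; return M
def wray(pose,pts,z):
    i=bot.camera_info('wrist');K=np.array(i['camera_matrix']);D=np.array(i['D']); C=pose@np.array(i['mount'])
    q=cv2.undistortPoints(np.array(pts,float).reshape(-1,1,2),K,D).reshape(-1,2)
    d=np.c_[q,np.ones(len(q))]@C[:3,:3].T; c=C[:3,3]
    return c+d*((z-c[2])/d[:,2])[:,None]
def wsave(name):
    o=bot.get_obs(); M=wpose(o); p,d=save(('wrist',name)); np.save('pics/%s_pose.npy'%name,M)
    print(o['clock'],o['eef_pos'],'jaw yaw',np.degrees(np.arctan2(M[1,2],M[0,2])),'joints',np.round(o['joint_pos'],3)); return p,d,M
E
python3 -c "
from h import *
wsave('w1')"
```

```text
1.7667 [ 0.61456732 -0.14602873  0.14667907] jaw yaw 111.18429769228999 joints [-0.232  0.546  0.239  1.263 -0.003 -0.601]
```

View pics/w1.png

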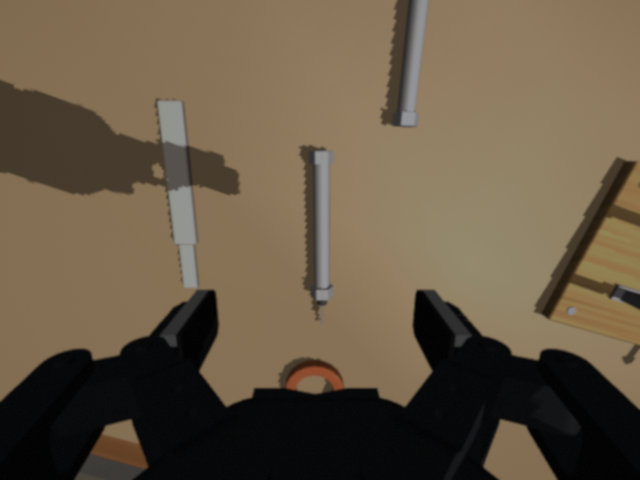

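```bash
python3 - <<'E'
from h import *
p=cv2.imread('pics/w1.png'); M=np.load('pics/w1_pose.npy'); hsv=cv2.cvtColor(p,cv2.COLOR_BGR2HSV)
m=((hsv[...,1]<60)&(hsv[...,2]>85)).astype(np.uint8); sub=np.zeros_like(m); sub[140:305,300:345]=m[140:305,300:345]
n,l,st,c=cv2.connectedComponentsWithStats(sub); k=1+np.argmax(st[1:,4]); print(st[k])
ys,xs=np.nonzero(l==k); P=wray(M,np.c_[xs,ys],.012)[:,:2]
(r)=cv2.minAreaRect(P.astype(np.float32)*1000); print(r)
vx,vy,x0,y0=cv2.fitLine(P.astype(np.float32),cv2.DIST_L2,0,.01,.01).ravel(); s=(P-[x0,y0])@[vx,vy]; w=(P-[x0,y0])@[-vy,vx]
mid=np.array([x0,y0])+(s.min()+s.max())/2*np.array([vx,vy]); print('yaw',np.degrees(np.arctan2(vy,vx)),s.min(),s.max(),np.percentile(w,[2,98]),mid)
print('rel to TCP mm',(mid-M[:2,3])*1000)
E
```

```text
[ 314  150   21  152 2146]
((613.9429931640625, -138.4934844970703), (135.4171600341797, 16.425758361816406), 21.673873901367188)
yaw 21.87837 -0.06248520498986416 0.07296060017278656 [-0.0059389   0.00761052] [ 0.61423761 -0.13924969]
rel to TCP mm [-0.32970688  6.7790417 ]
```

step_arm --series '[{"x":-0.2,"y":0.6,"z":-4,"twist":0.5,"jaw":6},{"x":-0.2,"y":0.6,"z":-8,"twist":0.5,"jaw":5},{"x":-0.2,"y":0.6,"z":-11,"twist":0.5,"jaw":4},{"x":-0.2,"y":0.6,"z":-12,"twist":0.5,"jaw":4},{"x":-0.2,"y":0.6,"z":-12,"twist":0.5,"jaw":4},{"x":-0.2,"y":0.6,"z":-12,"twist":0.5,"jaw":4}]'

```text
clock: 2.32
eef_pos: [0.6111, -0.1367, 0.0279]
tool_rot: [-0.585, 0.397, 0.586, 0.395]
ft_force: [0.7, 0.6, 0.2]
grip_width: 0.0396
```

```bash
python3 -c "
from h import *
wsave('w2')"
```

```text
2.3167 [ 0.61111374 -0.13672195  0.02791013] jaw yaw 111.82873794709035 joints [-0.219  0.636  0.066  1.002 -0.002 -0.6  ]
```

View pics/w2.png

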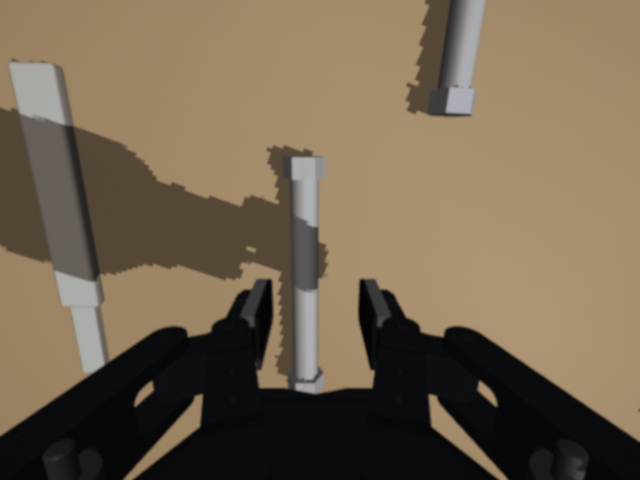

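```bash
python3 - <<'E'
from h import *
M=np.load('pics/w2_pose.npy')
P=wray(M,[[304,168],[305.5,378]],.012)  # collar centres
print(P); mid=P.mean(0); d=P[1]-P[0]; print(np.linalg.norm(d),np.degrees(np.arctan2(d[1],d[0])),mid,(mid-M[:3,3])*1000)
H=wray(M,[[303.5,190],[305.5,355]],.016);d=H[1]-H[0];n=np.array([-d[1],d[0],0])/np.linalg.norm(d);print('handle',H,np.degrees(np.arctan2(d[1],d[0])),'lateral of TCP mm',(M[:3,3]-H[0])@n*1000, 'lat by 2nd',(M[:3,3]-H[1])@n*1000)
o=bot.get_obs();print(o['eef_pos'],o['clock'])
E
```

```text
[[ 0.55796694 -0.16375822  0.012     ]
 [ 0.66713429 -0.12018347  0.012     ]]
0.11754263028182976 21.75968488826719 [ 0.61255062 -0.14197085  0.012     ] [  1.43688157  -5.24889226 -15.91012707]
handle [[ 0.56723216 -0.16025182  0.016     ]
 [ 0.65044995 -0.12660545  0.016     ]] 22.014323417403258 lateral of TCP mm 5.365807868407779 lat by 2nd 5.365807868407779
[ 0.6124615  -0.13714344  0.0293335 ] 2.3667
```

step_arm --series '[{"x":0.1,"y":-0.45,"z":-1.2,"twist":0,"jaw":4},{"x":0.1,"y":-0.45,"z":-2.3,"twist":0,"jaw":4},{"x":0.1,"y":-0.45,"z":-2.3,"twist":0,"jaw":4},{"x":0.1,"y":-0.45,"z":-2.3,"twist":0,"jaw":4},{"x":0.1,"y":-0.45,"z":-2.3,"twist":0,"jaw":4}]'

```text
clock: 2.78
eef_pos: [0.6134, -0.1417, 0.0064]
tool_rot: [0.586, -0.397, -0.585, -0.396]
ft_force: [0.3, 0.4, 0.8]
grip_width: 0.0403
```

```bash
python3 -c "
from h import *
wsave('w3')"
```

```text
2.7833 [ 0.61339965 -0.14173564  0.00640629] jaw yaw 111.81034646793752 joints [-0.226  0.664  0.053  0.958 -0.002 -0.607]
```

View pics/w3.png

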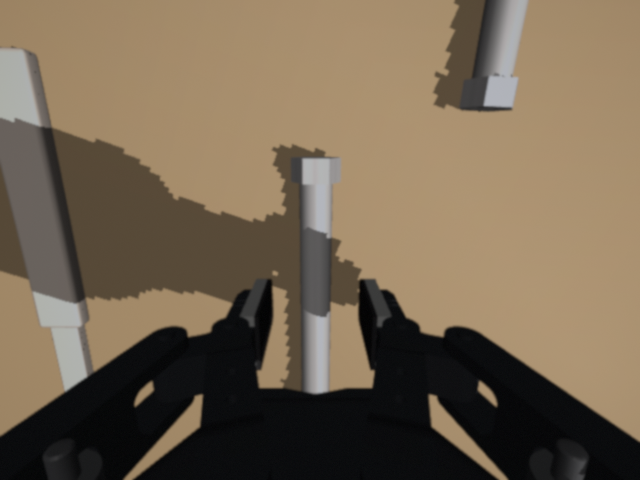

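The knife handle is at column 315, centred between the pads (271 to 360). Closing now.

step_arm --series '[{"x":0,"y":0,"z":-0.1,"twist":0,"jaw":2},{"x":0,"y":0,"z":-0.1,"twist":0,"jaw":0.5},{"x":0,"y":0,"z":-0.1,"twist":0,"jaw":0.5},{"x":0,"y":0,"z":-0.1,"twist":0,"jaw":0.5},{"x":0,"y":0,"z":-0.1,"twist":0,"jaw":0.5},{"x":0,"y":0,"z":-0.1,"twist":0,"jaw":0.5},{"x":0,"y":0,"z":-0.1,"twist":0,"jaw":0.5},{"x":0,"y":0,"z":-0.1,"twist":0,"jaw":0.5}]'

```text
clock: 3.5
eef_pos: [0.6139, -0.1418, 0.0061]
tool_rot: [0.587, -0.397, -0.584, -0.396]
ft_force: [-0.7, -0.1, 3.7]
grip_width: 0.0113
```

```bash
python3 -c "
from h import *
p,d,M=wsave('w4'); o=bot.get_obs(); print(o['grip_width'],o['ft_force'])
cv2.imwrite('pics/w4c.png',cv2.resize(p[130:400,200:440,::-1],None,fx=2.2,fy=2.2))"
```

```text
3.5 [ 0.61394608 -0.14179456  0.00605105] jaw yaw 111.81374851292779 joints [-0.226  0.664  0.052  0.956 -0.002 -0.607]
0.011205927021721325 [-0.41343001  1.25306212  4.5554255 ]
```

View pics/w4c.png

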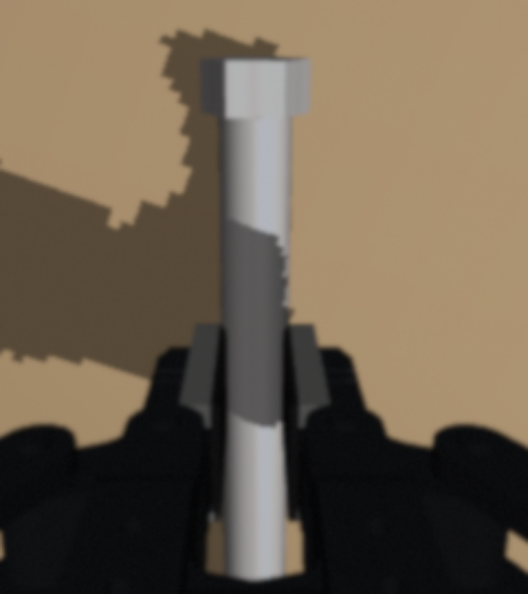

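step_arm --series '[{"x":0,"y":0,"z":1,"twist":0,"jaw":0.5},{"x":0,"y":0,"z":3,"twist":0,"jaw":0.5},{"x":0,"y":0,"z":6,"twist":0,"jaw":0.5},{"x":0,"y":0,"z":9,"twist":0,"jaw":0.5},{"x":0,"y":0,"z":12,"twist":0,"jaw":0.5},{"x":0,"y":0,"z":12,"twist":0,"jaw":0.5},{"x":0,"y":0,"z":12,"twist":0,"jaw":0.5}]'

```text
clock: 4.13
eef_pos: [0.6155, -0.1421, 0.1288]
tool_rot: [0.588, -0.396, -0.583, -0.397]
ft_force: [-1.1, 0.4, -0.9]
grip_width: 0.0114
```

```bash
python3 -c "
from h import *
save(('side','s5'))
p,d,M=wsave('w5'); o=bot.get_obs(); print(o['grip_width'],o['ft_force'])
s=cv2.imread('pics/s5.png');w=cv2.imread('pics/w5.png')
cv2.imwrite('pics/c5.png',np.hstack([cv2.resize(s[100:300,350:550],(400,400)),cv2.resize(w[130:400,180:450],(400,400))]))"
```

```text
4.1833 [ 0.61404672 -0.14180581  0.12666293] jaw yaw 111.81386689161907 joints [-0.226  0.553  0.197  1.211 -0.002 -0.607]
0.011236382065809167 [-1.06418531 -0.25969818 -0.14891099]
```

View pics/c5.png

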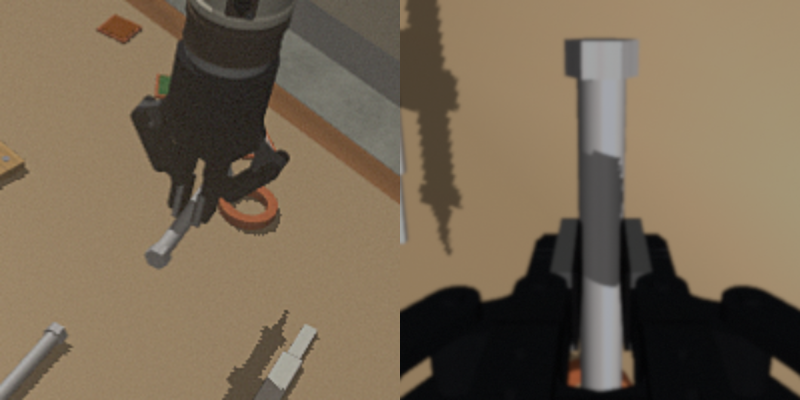

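step_arm --series '[{"x":-7.4,"y":27.5,"z":0,"twist":-17.3,"jaw":0.5},{"x":-7.4,"y":27.5,"z":0,"twist":-17.3,"jaw":0.5},{"x":-7.4,"y":27.5,"z":0,"twist":-17.3,"jaw":0.5},{"x":-7.4,"y":27.5,"z":0,"twist":-17.3,"jaw":0.5},{"x":-7.4,"y":27.5,"z":0,"twist":-17.3,"jaw":0.5},{"x":-7.4,"y":27.5,"z":0,"twist":-17.3,"jaw":0.5},{"x":-7.4,"y":27.5,"z":0,"twist":-17.3,"jaw":0.5},{"x":-7.4,"y":27.5,"z":0,"twist":-17.3,"jaw":0.5},{"x":-7.4,"y":27.5,"z":0,"twist":-17.3,"jaw":0.5},{"x":-7.4,"y":27.5,"z":0,"twist":-17.3,"jaw":0.5}]'

```text
clock: 5.07
eef_pos: [0.5381, 0.1331, 0.1237]
tool_rot: [-0.519, 0.481, 0.519, 0.478]
ft_force: [-0.6, 0.3, -1.3]
grip_width: 0.011
```

```bash
python3 -c "
from h import *
p,d,M=wsave('w6'); o=bot.get_obs(); print(o['grip_width'],o['ft_force'],o['eef_pos'])"
```

```text
5.0667 [0.53813059 0.13308059 0.12374281] jaw yaw 94.55372743751406 joints [ 0.244  0.417 -0.033  1.125 -0.002  0.164]
0.0114989933660324 [-0.29018709 -0.7455364  -0.92848937] [0.53855312 0.13241135 0.12402226]
```

View pics/w6.png

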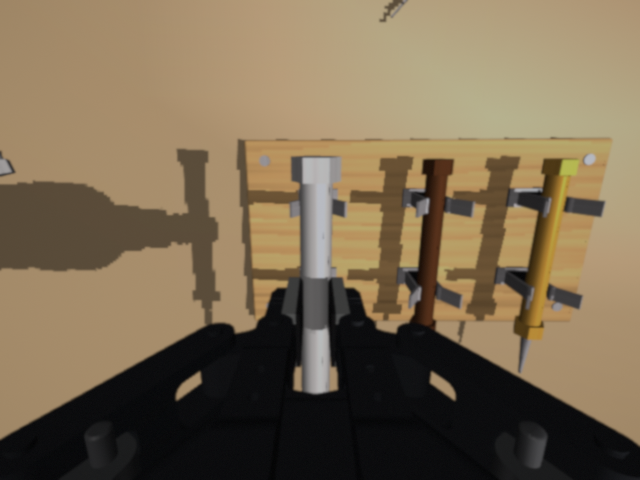

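```bash
python3 - <<'E'
from h import *
M=np.load('pics/w6_pose.npy')
print('free near tips',wray(M,[[290,208],[345,208]],.06))
print('burn near tips',wray(M,[[403,199],[473,208]],.06),wray(M,[[399,275],[461,300]],.06))
print('burn axis',wray(M,[[435,185],[427,305]],.047),'scr',wray(M,[[558,185],[536,310]],.047))
print('screws',wray(M,[[264,160],[590,159]],.013))
z=M[2,3]+.003
E=wray(M,[[316,158]],z+.007); print('knife tail end',E, 'rel',(E-M[:3,3])@M[:3,:3])
p=cv2.imread('pics/w6.png'); cv2.imwrite('pics/c6.png',cv2.resize(p[140:340,230:500],None,fx=2.9,fy=2.9,interpolation=cv2.INTER_CUBIC))
E
```

```text
free near tips [[0.50853107 0.11387115 0.06      ]
 [0.50570179 0.14885894 0.06      ]]
burn near tips [[0.49703464 0.18476947 0.06      ]
 [0.49923951 0.22971807 0.06      ]] [[0.54834608 0.1898741  0.06      ]
 [0.56307176 0.23479417 0.06      ]]
burn axis [[0.48792068 0.20798328 0.047     ]
 [0.57507327 0.21762225 0.047     ]] scr [[0.48173734 0.28789938 0.047     ]
 [0.5722429  0.29707673 0.047     ]]
screws [[0.48272368 0.08913541 0.013     ]
 [0.46331407 0.33028904 0.013     ]]
knife tail end [[0.47336517 0.12778567 0.13374281]] rel [[-0.00978693  0.06501373 -0.00016521]]
```

View pics/c6.png

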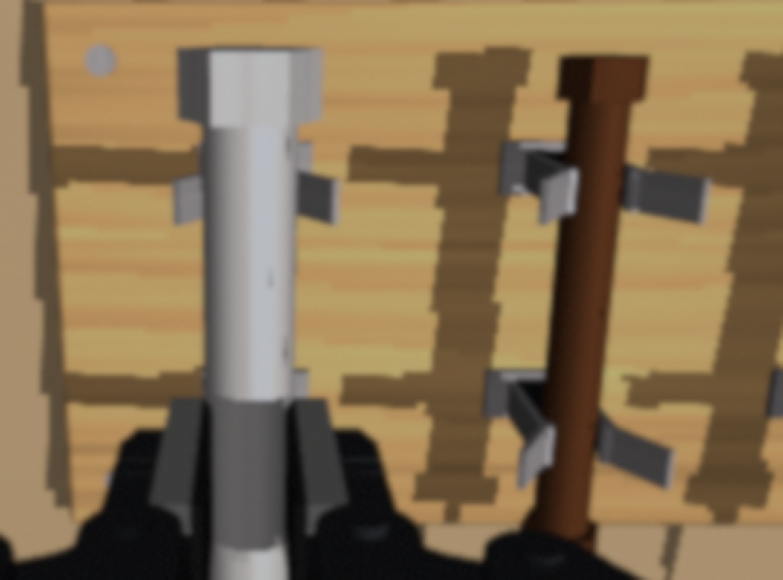

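step_arm --series '[{"x":0.05,"y":0.07,"z":-3,"twist":0,"jaw":0.5},{"x":0.05,"y":0.07,"z":-5,"twist":0,"jaw":0.5},{"x":0.05,"y":0.07,"z":-6.5,"twist":0,"jaw":0.5},{"x":0.05,"y":0.07,"z":-7.2,"twist":0,"jaw":0.5},{"x":0.05,"y":0.07,"z":-7.2,"twist":0,"jaw":0.5},{"x":0.05,"y":0.07,"z":-7.2,"twist":0,"jaw":0.5}]'

```text
clock: 5.62
eef_pos: [0.5395, 0.132, 0.0521]
tool_rot: [0.519, -0.482, -0.519, -0.479]
ft_force: [0.1, 0.9, 0.1]
grip_width: 0.0111
```

```bash
python3 -c "
from h import *
p,d,M=wsave('w7'); o=bot.get_obs(); print(o['grip_width'],o['ft_force'],o['eef_pos'])
cv2.imwrite('pics/c7.png',cv2.resize(p[100:400,150:550,::-1],None,fx=2,fy=2,interpolation=cv2.INTER_CUBIC))"
```

```text
5.6167 [0.53950698 0.1319813  0.05211053] jaw yaw 94.36668114789937 joints [ 0.241  0.49  -0.124  0.96  -0.003  0.165]
0.01118983086503358 [-0.76156679 -0.30543085  0.27464481] [0.53992303 0.1322099  0.05272532]
```

View pics/c7.png

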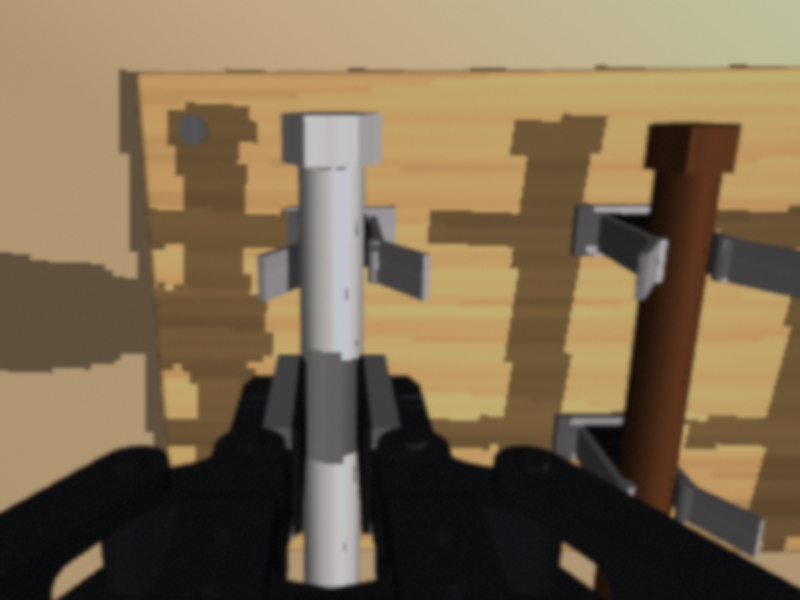

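```bash
python3 - <<'E'
from h import *
M=np.load('pics/w7_pose.npy')
f=lambda L:[[150+a/2,100+b/2] for a,b in L]
A=wray(M,f([(259,279),(428,279)]),.06); print(A,A.mean(0)); B=wray(M,f([(332.5,279)]),M[2,3]+.010); print('handle',B)
n=M[:3,2]; print('clip-handle lateral mm',(A.mean(0)-B[0])@n*1000)
print('base strip',wray(M,f([(286,225),(395,225)]),.012))
b=wray(M,f([(576,230),]),.012); print(b)
E
```

```text
[[0.5099971  0.11389097 0.06      ]
 [0.50717164 0.15008249 0.06      ]] [0.50858437 0.13198673 0.06      ]
handle [[0.50815864 0.12959688 0.06211053]]
clip-handle lateral mm 2.3573546119561106
base strip [[0.50773232 0.11626528 0.012     ]
 [0.50533561 0.14711712 0.012     ]]
[[0.50283438 0.1983476  0.012     ]]
```

step_arm --series '[{"x":0,"y":0.2,"z":0,"twist":0.2,"jaw":0.5},{"x":0,"y":0.2,"z":-0.2,"twist":0.2,"jaw":0.5},{"x":0,"y":0.2,"z":-0.5,"twist":0.2,"jaw":0.5},{"x":0,"y":0.2,"z":-0.6,"twist":0.2,"jaw":0.5},{"x":0,"y":0.2,"z":-0.6,"twist":0.2,"jaw":0.5}]'

```text
clock: 6.08
eef_pos: [0.54, 0.1344, 0.0467]
tool_rot: [0.52, -0.481, -0.519, -0.478]
ft_force: [0.8, 1.2, -0.0]
grip_width: 0.0113
```

```bash
python3 -c "
from h import *
p,d,M=wsave('w8'); o=bot.get_obs(); print(o['grip_width'],o['ft_force'],o['eef_pos'])
cv2.imwrite('pics/c8.png',cv2.resize(p[100:400,150:550,::-1],None,fx=2,fy=2,interpolation=cv2.INTER_CUBIC))"
```

```text
6.0833 [0.5399756  0.13440137 0.04673199] jaw yaw 94.59933017340298 joints [ 0.245  0.497 -0.129  0.947 -0.003  0.165]
0.011522929338624371 [ 0.43164727  0.67215271 -0.52911869] [0.53993535 0.13442991 0.04678498]
```

View pics/c8.png

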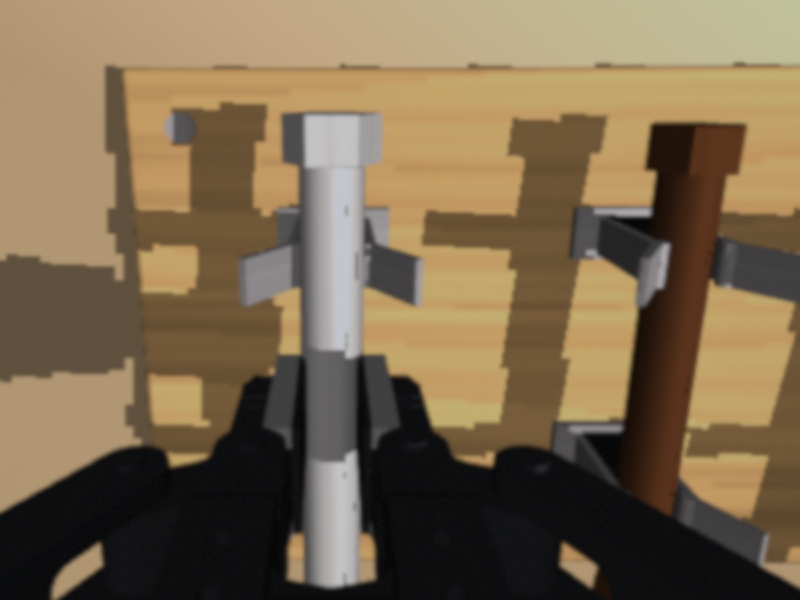

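step_arm --series '[{"x":0,"y":0,"z":-0.2,"twist":0,"jaw":0.5},{"x":0,"y":0,"z":-0.4,"twist":0,"jaw":0.5},{"x":0,"y":0,"z":-0.6,"twist":0,"jaw":0.5},{"x":0,"y":0,"z":-0.6,"twist":0,"jaw":0.5}]'

```text
clock: 6.47
eef_pos: [0.5395, 0.1343, 0.04]
tool_rot: [0.52, -0.481, -0.519, -0.478]
ft_force: [0.7, 1.1, -1.2]
grip_width: 0.011
```

```bash
python3 -c "
from h import *
o=bot.get_obs(); print(o['grip_width'],o['ft_force'],o['ft_torque'],o['eef_pos'])"
```

```text
0.011035876342298433 [ 0.67523996  1.09504506 -1.20253233] [ 0.11709962 -0.04396137 -0.01906193] [0.53949697 0.1343282  0.04004531]
```

step_arm --series '[{"x":0,"y":0,"z":-0.2,"twist":0,"jaw":0.5},{"x":0,"y":0,"z":-0.4,"twist":0,"jaw":0.5},{"x":0,"y":0,"z":-0.4,"twist":0,"jaw":0.5}]'

```text
clock: 6.72
eef_pos: [0.5393, 0.1343, 0.0369]
tool_rot: [0.52, -0.481, -0.519, -0.478]
ft_force: [-2.0, 0.1, 6.9]
grip_width: 0.0113
```

```bash
python3 -c "
from h import *
p,d,M=wsave('w9'); o=bot.get_obs(); print(o['grip_width'],o['ft_force'],o['eef_pos'])
save(('side','s9')); s=cv2.imread('pics/s9.png')
cv2.imwrite('pics/c9.png',np.hstack([cv2.resize(p[100:400,150:450,::-1],(400,400)),cv2.resize(s[120:240,240:360],(400,400))]))"
```

```text
6.7167 [0.53928261 0.13432876 0.03687778] jaw yaw 94.60273380378571 joints [ 0.246  0.508 -0.14   0.926 -0.003  0.165]
0.010903804511929979 [-2.08779475  0.06111894  6.84392019] [0.53931533 0.1343314  0.03690265]
```

View pics/c9.png

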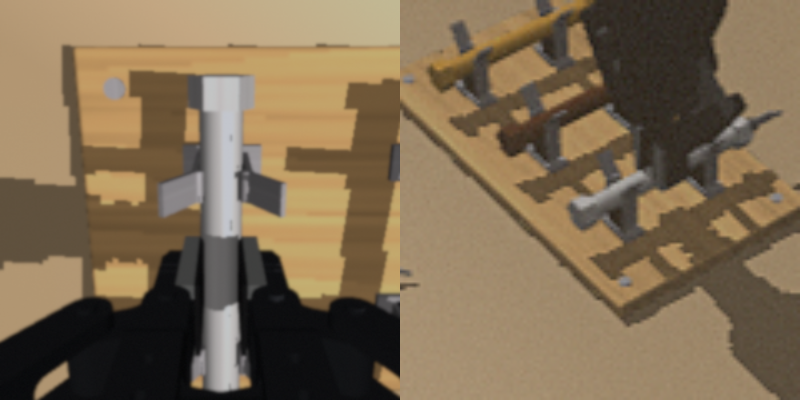

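step_arm --series '[{"x":0,"y":0,"z":-0.2,"twist":0,"jaw":0.5},{"x":0,"y":0,"z":-0.3,"twist":0,"jaw":0.5},{"x":0,"y":0,"z":-0.4,"twist":0,"jaw":0.5}]'

```text
clock: 7.07
eef_pos: [0.5394, 0.1344, 0.0365]
tool_rot: [0.52, -0.48, -0.519, -0.479]
ft_force: [-10.2, -1.2, 30.0]
grip_width: 0.0113
```

```bash
python3 -c "
from h import *
o=bot.get_obs(); print(o['grip_width'],o['ft_force'],o['ft_torque'],o['eef_pos'])"
```

```text
0.011267643000580032 [-10.15210416  -1.18162104  29.99554472] [-0.4378218   2.25625025 -0.01655253] [0.5394073  0.13435096 0.0365389 ]
```

step_arm --series '[{"x":0,"y":0,"z":0,"twist":0,"jaw":0.5},{"x":0,"y":0,"z":0,"twist":0,"jaw":0.5},{"x":0,"y":0,"z":0,"twist":0,"jaw":3},{"x":0,"y":0,"z":0,"twist":0,"jaw":3},{"x":0,"y":0,"z":0,"twist":0,"jaw":3},{"x":0,"y":0,"z":2,"twist":0,"jaw":3},{"x":0,"y":0,"z":5,"twist":0,"jaw":3},{"x":0,"y":0,"z":9,"twist":0,"jaw":3},{"x":0,"y":0,"z":9,"twist":0,"jaw":3}]'

```text
clock: 7.82
eef_pos: [0.5439, 0.1354, 0.1335]
tool_rot: [0.523, -0.477, -0.517, -0.482]
ft_force: [1.8, 0.9, -0.1]
grip_width: 0.0301
```

```bash
python3 -c "
from h import *
p,d,M=wsave('w10'); o=bot.get_obs(); print(o['grip_width'],o['ft_force'],o['eef_pos'])
save(('side','s10')); s=cv2.imread('pics/s10.png')
cv2.imwrite('pics/c10.png',np.hstack([cv2.resize(p[120:380,230:490,::-1],(400,400)),cv2.resize(s[105:225,235:355],(400,400))]))"
```

```text
7.8167 [0.54393648 0.13540343 0.13354268] jaw yaw 94.59533142546061 joints [ 0.246  0.41  -0.017  1.133 -0.003  0.165]
0.02987953412894123 [0.34801493 0.54910452 0.25507248] [0.54287414 0.13514623 0.13078462]
```

View pics/c10.png

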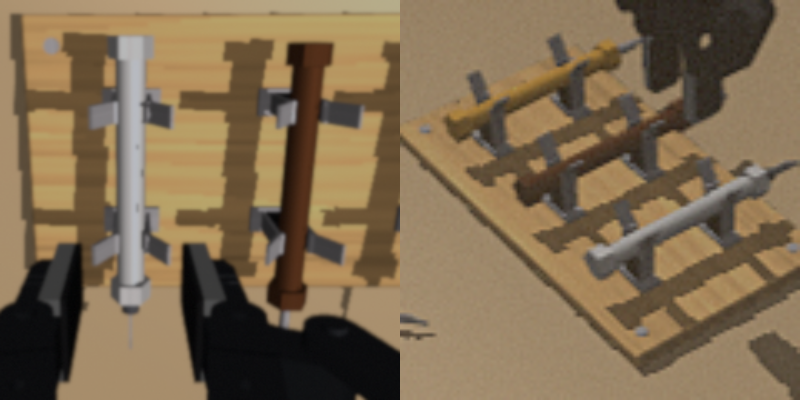

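```bash
python3 - <<'E'
from h import *
z=np.load('pics/w10.npz'); d=z['d']; M=np.load('pics/w10_pose.npy'); i=bot.camera_info('wrist'); C=M@np.array(i['mount'])
def pt(u,v):
    q=cv2.undistortPoints(np.array([[[u,v]]],float),np.array(i['camera_matrix']),np.array(i['D']))[0,0]; dd=np.median(d[int(v)-1:int(v)+2,int(u)-1:int(u)+2])
    return C[:3,:3]@(np.array([q[0],q[1],1])*dd)+C[:3,3]
f=lambda a,b:(230+a*.65,120+b*.65)
for n,L in dict(knife=[(132,48),(132,80),(131,150),(130,200),(130,270),(128,295)],burn=[(311,55),(307,80),(300,150),(296,200),(290,265),(288,293)]).items():
    for a in L: print(n,pt(*f(*a)).round(4))
E=wray(M,[f(131,38),f(129,303),],.048); print(E,E.mean(0)); e=E[1]-E[0]; print(np.linalg.norm(e),np.degrees(np.arctan2(e[1],e[0])))
t=wray(M,[f(91,115),f(172,115),f(95,248),f(168,250)],.06); print(t,t.mean(0))
d2=np.load('pics/s10.npz')['d']; print(np.count_nonzero(d2))
E
```

```text
knife [0.4796 0.13   0.0508]
knife [0.4933 0.1311 0.0489]
knife [0.5249 0.1332 0.0488]
knife [0.5493 0.1347 0.0483]
knife [0.5857 0.1376 0.0483]
knife [0.5984 0.1377 0.0503]
burn [0.4764 0.2071 0.0507]
burn [0.4872 0.2083 0.048 ]
burn [0.5189 0.2109 0.0477]
burn [0.543  0.2131 0.0479]
burn [0.5767 0.216  0.0479]
burn [0.5911 0.2168 0.0497]
[[0.47556539 0.12922543 0.048     ]
 [0.60417398 0.13860846 0.048     ]] [0.53986969 0.13391694 0.048     ]
0.12895042663946707 4.1727941819249565
[[0.50839701 0.11470223 0.06      ]
 [0.50558679 0.14930345 0.06      ]
 [0.57005698 0.12016399 0.06      ]
 [0.56830588 0.15395132 0.06      ]] [0.53808667 0.13453025 0.06      ]
305918
```

```bash
python3 -c "
from h import *
print(bot.job_done())"
```

```text
the job is handed in; nothing more can be done
None
```

The craft knife is in the empty pair of clips, released, and the job was handed in at about 8 s of the 38 s allowed. I took the knife farthest from the base, at top-camera pixel (378,153). I turned it to the rack's angle, centred it over the clips and pressed it down until it stopped at about 30 N. Then I opened the fingers and backed off about 9 cm.

**Last checks (wrist depth and rays):**
- **Height:** the knife handle's top reads about 48.6 mm, level along its length. The burnisher, which is home, reads 47.9 mm, so the knife matches it within about 1 mm.
- **Position:** the knife's middle is about 2 mm along and under 1 mm across from the middle of the clips.
- **Angle:** the axis is at 4.2°, against about 4.6° for the rack.
- **Other tools:** the scriber and burnisher still look snapped in the last pictures. I did not measure how far they may have moved.
- **Robot:** nothing is in contact with it.

**Readings that disagreed:**
- **Finger opening:** it read 11.3 mm on the 14 mm handle, although the grip held.
- **Snap:** I saw no clear force peak for it. The force rose steeply only at the end height, so the height match with the burnisher is my evidence that the knife is home.

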